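Change and stamp a plate in the hand marking press

TASK

Slide the finished plate out of the marking press and along the bench to the middle of the thin rubber mat, then slide the fresh plate into the press until it is fully home against the stop, and push the sprung plunger all the way down onto it and let it come back up. Keep both plates sliding on the bench, do not lift them over anything, and leave the fitting, the flange and the bottle where they stand.

Things in the scene. Friction and masses are not known exactly. Their poses are not given: they have to be found in the camera images.
- press: Grey hand marking press bolted to the bench (place and yaw vary). Origin: on the bench at the middle of its nest, where a plate's centre lies when home; +x points into the press (away from the robot at yaw 0), z up. The nest has no floor, plates lie on the bench. Base and column, 100 mm wide, stand from x = 72 to 147 mm; a cross stop 12 mm high has its face at x = 60.5 mm.
- nest_mouth (a point): Middle of the nest's mouth on the bench, at x = -20 mm of the press. From here flared lips narrow to two steel guide strips, 12 mm high, that run from x = 0 to the stop: inner faces at y = +-31 mm, outer at +-45 mm (lips out to +-50 mm).
- press_head (a point): Lower front edge of the press's overhanging head, at x = 20 mm, 90 mm above the bench. The head is 42 mm wide and 90 to 120 mm high; under it a bush and the plunger's nose (x = 22 to 48 mm) hang down to 38 mm above the bench. Nothing overhangs a plate's outer half, behind x = 16 mm.
- ram (a joint): Plunger of the press, straight down, sprung back up: 0 at rest, about 0.0235 m when its nose is pushed fully down onto a plate (0.025 at its limit with no plate). It takes about 6 N to start and 14 N at the bottom.
- ram_top (a point): Centre of the top of the plunger's round black knob (38 mm across, 20 mm high), 165 mm above the bench at rest, over the point x = 35 mm, y = 0 of the press; it moves with the plunger.
- plate_done: The finished plate, at the start in the nest of the press, home or up to 4 mm short of it: flat aluminium bar 120 x 56 x 14 mm, about 0.3 kg, with two round marks and a stamped ring near one end. Origin: centre of the underside; x along its length; both ends are alike.
- plate_new: The fresh plate, at the start lying loose on the bench to one side of the press (left or right): same flat aluminium bar 120 x 56 x 14 mm without the stamped ring. Origin: centre of the underside; x along its length; either end may go in first.
- mat: Thin dark rubber mat, 150 x 150 mm and under 1 mm thick, flush with the bench for all that slides on it, on the other side of the press. Origin: its centre.
- fitting: Bystander: turned steel pipe fitting standing on end, 34 mm across, 58 mm high. Origin: centre of its underside.
- flange: Bystander: round steel flange lying on the bench, 60 mm across, 10 mm thick, with a hub to 24 mm high. Origin: centre of its underside.
- bottle: Bystander: white bottle, 56 mm across, 140 mm high, standing beyond the work. Origin: centre of its underside.
There are look-alikes about, which are no part of the job. What is shaped like the plate_new but turquoise or yellow is not meant.

How it is judged (in metres and radians):
On the way, in this order (a step that is already met when the one before it is completed fails the run):
1. the finished plate lies at the middle of the mat (horizontal distance between plate_done and mat below 0.03 m and height (world z) of plate_done below 0.004 m and linear speed of plate_done below 0.02 m/s), for 0.2 s.
2. the fresh plate is home in the press (x of plate_new in the frame of press between -0.0045 and 0.0045 m and y of plate_new in the frame of press between -0.0045 and 0.0045 m and angle between the x axis of plate_new and the x axis of press, either way round below 0.1 rad and height (world z) of plate_new below 0.004 m), for 0.2 s.
3. the plunger is pushed fully down onto the fresh plate, which is home (all of step 2 and value of joint ram above 0.0215 m), for 0.1 s.
At the end, for the whole second after the job is handed in: Fresh plate flat in the press, within 4.5 mm of home both ways and 0.1 rad of its axis, after being pressed (plunger down 21.5 mm or more); plunger back up within 3 mm; finished plate flat, its centre within 30 mm of the mat's centre; both at rest (all of step 1 and all of step 2 and linear speed of plate_new below 0.02 m/s and value of joint ram below 0.003 m); the robot touches nothing.
It fails at once if the standing pipe fitting is shifted by more than 15 mm or tipped (distance of fitting from where it was at the start of the episode above 0.015 m or angle between fitting's own z axis and vertical above 0.4 rad).
It fails at once if the round flange is shifted by more than 15 mm or tipped (distance of flange from where it was at the start of the episode above 0.015 m or angle between flange's own z axis and vertical above 0.4 rad).
It fails at once if the bottle is shifted by more than 15 mm or tipped (distance of bottle from where it was at the start of the episode above 0.015 m or angle between bottle's own z axis and vertical above 0.4 rad).
It fails at once if a plate is lifted more than 12 mm off the bench (height (world z) of any of plate_new, plate_done above 0.012 m).
It also fails if it takes over 72 s, if anything falls off the work surface, if the arm or the gripper's body presses on something with over 40 N, if the wrist force passes 120 N, or if a joint passes its speed limit or range.

ROBOT

A 7-joint arm with a two-finger parallel gripper is mounted at the origin on the work surface. World frame = base frame: x ahead of the robot, y to its left, z up, the work surface at z = 0. Lengths are in mm, angles in rad, forces in N, time in s.
With the tool pointing down it reaches from about 425 to 1025 mm from the base axis. Payload 9.4 kg.
Tool frame: the origin (TCP) lies at the very end of the fingers, on their centre line; the grasp point (between the pads) lies 19 mm behind it (env.grip_point_offset is the distance from the TCP to the grasp point, in mm); z points along the fingers, y is the line along which they close (so a half turn about z gives the same grasp; the last joint's range is limited). The gripper opens to 85 mm and grips with 20 to 120 N. Pads are 22 mm wide; open, the fingers measure 114 mm over their backs; the gripper's body (76 mm by 85 mm) begins 54 mm behind the grasp point. The pads swing forward as they close: fully open they stand 13 mm farther back than shut.
Start: joints at [-1.331, 0.599, -0.003, 1.599, 0.002, 0.943, -0.08], TCP at [225.861, 688.92, 231.275] pointing down, gripper open.
Joint ranges: [-2.57, 2.57], [-0.35, 1.97], [-1.29, 1.29], [0.11, 2.56], [-1.05, 4.19], [0.11, 1.86], [-2.63, 2.63]. Speed limits (rad/s): [2.22, 2.22, 3.01, 3.01, 3.14, 3.14, 3.14].

INTERFACE

Orientations are given as a 3x3 rotation matrix whose columns are the frame's x, y, z axes.
In Python, from plant import env, imaging gives the robot as it stands. The module is installed in compiled form; this text tells all that it offers.
- The arm moves only by the tool drive_tool, never from a script. Its argument "plan" is a list of rows, each a list of 3 entries, a list of its own where there are three numbers: the opening, from 0 (shut) to 1 (fully open), then the shift along the tool's x, y, z normalised to -1 to 1, where 1 is 0.5 m, then the turn, a rotation vector about the tool's x, y, z normalised to -1 to 1, where 1 is 45 degrees. A call has 1 to 8 rows; each row shifts and turns the commanded pose from where the row before left it, along the tool's axes as they then stand; what a row does not reach is not made up. A row lasts 1/8 s, in which the tool goes at most 62.5 mm and 10.7 degrees, less where a joint would pass 70% of its speed; a pose out of reach is approached as far as the arm can. A call with a number of a shift or a turn outside -1 to 1 is refused whole. A call with a gripper value outside its range is refused whole. The fingers move at their own pace and stop on an object; "force" is the grip in N (left out, the last holds). Time passes only in rows, so rows that do not move let the fingers close. It gives the time, the measured TCP pose, the force, the opening and the grip force at its end, in the units of the state.
- env.state(): the state, without advancing time (a new reading comes with each control period).
- imaging.snapshot(name): name is "scene" or "top" or "wrist"; returns the picture (420x560x3 uint8, red, green, blue); there is no depth.
- imaging.camera_model(name): a dict with "K" (3x3 intrinsics, pixels), "R" (3x3) and "t" (3): a world point X has camera coordinates R X + t; the wrist camera has in their place "T_tool_cam" (4x4, takes a point from camera to tool coordinates, whose origin is the TCP and whose axes are the flange's). Camera axes: x right, y down, z forward; pixel columns grow to the right and rows downward; lengths in mm; the calibration is good to about 2 mm. A picture is of the moment at which its call begins: read the wrist's pose just before it. camera_model takes no time and is no camera call.
- env.sign_off(): hands the job in; it is judged then, once.
The state is a dict: "t": time; "qpos": joint angles; "qd": joint speeds; "effort": joint torques, N m; "ee_pos": TCP position; "eef_rot": TCP orientation; "force": force on the tool from outside, world axes, zero at the start; "wrist_torque": the same for the moment, N m; "opening": finger opening in mm; "grasp_force": force on a finger pad.
Only numpy, scipy, OpenCV 4.12 (cv2) and the standard library are available. Lean on these libraries where they do the work, as an engineer would, in place of code of your own. Each camera call takes 0.05 s, during which the arm holds its last target. There are 200 camera calls.

## Working session

There is one attempt and no reset: what is moved stays moved. The work goes in short steps, Python scripts to look and compute and a tool call to move; the robot and the scene stay as the last step left them, time stands still between calls to the robot, and variables do not carry over. Pictures are saved under pics/ and viewed, at most 13 in all, crops included, and the job is handed in when it is done.

Besides the shell and the picture viewer there is one more tool, called after "Emit:" as name(argument=value, ...), one argument or row to a line, values as JSON. drive_tool: Moves the arm, as the interface text tells. Scaled input: -1 to 1 covers 0.5 m each way for a shift and 45 degrees each way for a turn. Its arguments: {"type":"object","properties":{"plan":{"type":"array"},"force":{"type":"number"}},"required":["plan"]}

```bash
mkdir -p pics; python3 - <<'E'
from plant import env, imaging
import cv2,numpy as np
s=env.state();print(s['t'],s['ee_pos'],s['eef_rot'],s['opening'])
for n in ("top","scene"):
    im=imaging.snapshot(n);cv2.imwrite(f"pics/{n}0.png",im[:,:,::-1])
    print(n,{k:np.round(v,3).tolist() for k,v in imaging.camera_model(n).items() if k in("K","R","t")})
print(imaging.camera_model("wrist"))
E
```

```text
0.0 [225.75796554 688.44565373 230.40211233] [[-9.50232194e-01  3.11542370e-01 -3.58314336e-04]
 [ 3.11542544e-01  9.50230951e-01 -1.54373504e-03]
 [-1.40457501e-04 -1.57853690e-03 -9.99998744e-01]] 85.27079957902032
top {'K': [[426.436, 0.0, 282.486], [0.0, 426.436, 207.7], [0.0, 0.0, 1.0]], 'R': [[0.003, -1.0, -0.021], [-0.998, -0.002, -0.063], [0.063, 0.021, -0.998]], 't': [8.972, 528.255, 1229.975]}
scene {'K': [[523.71, 0.0, 276.653], [0.0, 523.71, 199.832], [0.0, 0.0, 1.0]], 'R': [[0.851, 0.525, 0.003], [0.409, -0.66, -0.63], [-0.329, 0.537, -0.776]], 't': [-425.084, -131.432, 1466.596]}
{'K': array([[373.12535772,   0.        , 277.73546256],
       [  0.        , 373.12535772, 208.76675768],
       [  0.        ,   0.        ,   1.        ]]), 'T_tool_cam': array([[ 1.76935161e-04, -9.66088856e-01, -2.58209781e-01,
         6.48346159e+01],
       [ 9.99999906e-01,  6.87442433e-05,  4.28032185e-04,
         7.12894369e-02],
       [-3.95766688e-04, -2.58209833e-01,  9.66088777e-01,
        -1.42701101e+02],
       [ 0.00000000e+00,  0.00000000e+00,  0.00000000e+00,
         1.00000000e+00]])}
```

View pics/top0.png

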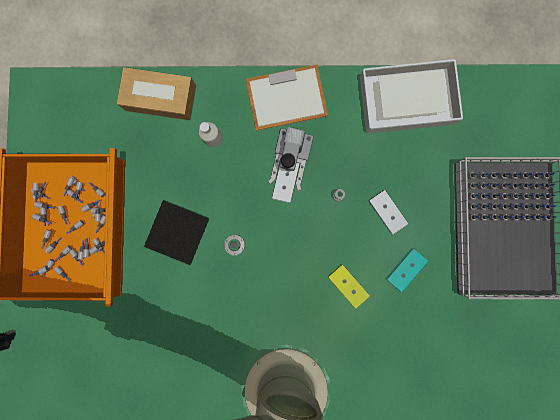

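View pics/scene0.png

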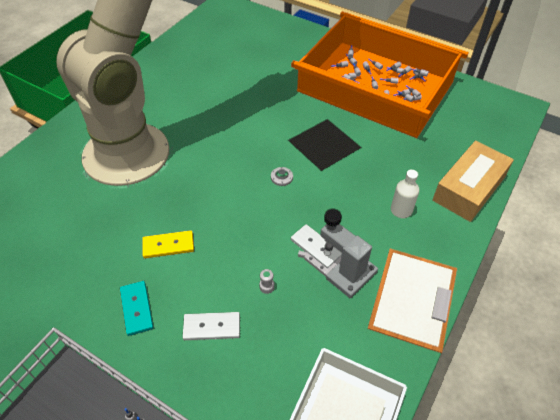

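The top view shows the finished plate sticking out of the press around (283,188), the mat at (177,232), the fresh white plate at (388,212), the fitting at (338,195), the flange at (235,245) and the bottle at (208,132). The scene view has them at plate end (313,243), mat (325,144), fresh (211,326), fitting (267,280), flange (282,176). Yellow and turquoise are the decoys.

```bash
cat > h.py <<'E'
import numpy as np,cv2
from plant import env,imaging
def cam(n,s=None):
    c=imaging.camera_model(n);K=np.array(c["K"])
    if n!="wrist": return K,np.array(c["R"]),np.array(c["t"])
    T=np.eye(4);T[:3,:3]=s["eef_rot"];T[:3,3]=s["ee_pos"]
    M=np.linalg.inv(T@np.array(c["T_tool_cam"]));return K,M[:3,:3],M[:3,3]
def ray(c,uv,z):
    K,R,t=c;uv=np.atleast_2d(np.asarray(uv,float))
    d=(R.T@np.linalg.solve(K,np.c_[uv,np.ones(len(uv))].T)).T;o=-R.T@t
    return o+d*((z-o[2])/d[:,2])[:,None]
def proj(c,X):
    K,R,t=c;p=(K@(R@np.atleast_2d(X).T+t[:,None])).T;return p[:,:2]/p[:,2:]
def tri(c1,u1,c2,u2):
    A=[]
    for c,u in((c1,u1),(c2,u2)):
        P=c[0]@np.c_[c[1],c[2]];A+=[u[0]*P[2]-P[0],u[1]*P[2]-P[1]]
    X=np.linalg.svd(np.array(A))[2][-1];return X[:3]/X[3]
def blob(m,uv):
    n,l,st,ce=cv2.connectedComponentsWithStats(m.astype(np.uint8))
    d=np.hypot(*(ce-uv).T);d[0]=1e9;d[st[:,4]<15]=1e9;k=d.argmin()
    cs,_=cv2.findContours((l==k).astype(np.uint8),0,1);return ce[k],max(cs,key=cv2.contourArea)[:,0,:],st[k,4]
def rect(P):
    (c,wh,a)=cv2.minAreaRect(P[:,:2].astype(np.float32));a=np.radians(a)
    if wh[0]<wh[1]:wh=wh[::-1];a+=np.pi/2
    return np.round(c,1),np.round(wh,1),round((a+np.pi/2)%np.pi-np.pi/2,3)
E
python3 - <<'E'
from h import *
im={n:cv2.imread(f"pics/{n}0.png").astype(int) for n in("top","scene")}
C={n:cam(n) for n in im}
def go(lab,m,uvt,uvs,z):
    r={}
    for n,uv in(("top",uvt),("scene",uvs)):
        c,k,a=blob(m(im[n]),uv);r[n]=c
        print(lab,n,np.round(c,1),a,*rect(ray(C[n],k,z)))
    print("   tri",np.round(tri(C["top"],r["top"],C["scene"],r["scene"]),1))
white=lambda i:(i.min(2)>165)
mn=lambda i:(i.max(2)<50)
go("new",white,(388,212),(211,326),14)
go("done",white,(283,188),(313,243),14)
go("mat",mn,(177,232),(325,144),0)
grey=lambda i:((i.max(2)-i.min(2))<25)&(i.max(2)>60)
go("flange",grey,(235,245),(282,176),10)
go("fitting",grey,(338,195),(267,280),58)
go("knob",mn,(288,160),(333,217),165)
go("bottle",white,(206,127),(412,175),140)
E
python3 -c "
import cv2
a=cv2.imread('pics/top0.png')[110:215,230:360]
cv2.imwrite('pics/c.png',cv2.resize(a,None,fx=5,fy=5,interpolation=2))"
```

```text
new top [388.4 211.6] 727 [ 517.7 -298.1] [118.   54.1] 0.596
new scene [210.8 324.9] 1311 [ 516.8 -298.4] [117.8  56.5] 0.598
   tri [ 517.5 -298.5   13.5]
done top [284.9 184.7] 545 [608.9   2.2] [117.4  53.8] -0.229
done scene [313.4 245.7] 793 [613.7  -4.9] [137.7  58.3] -0.371
   tri [599.7   5.1  -1.4]
mat top [176.2 232.3] 2497 [456.1 325.9] [149.2 148.6] 1.196
mat scene [324.2 144.3] 1808 [456.7 326.6] [144.4 144.3] 1.201
   tri [456.3 327.1  -3.1]
flange top [234.3 244.6] 226 [420.4 152.2] [58.8 55.5] -1.567
flange scene [281.4 176.4] 289 [422.1 150.2] [64.4 56.3] -1.015
   tri [420.1 152.4   4.4]
fitting top [338.  194.8] 109 [ 563.3 -148.7] [36.1 31.9] -0.784
fitting scene [266.4 282.1] 256 [ 575.7 -163.9] [57.7 30.4] -0.998
   tri [ 565.7 -151.1   22.4]
knob top [287.  160.4] 150 [641.5  -2.9] [40.5 36.9] -0.78
knob scene [332.5 217.8] 229 [648.1 -14.5] [46.  32.2] -1.076
   tri [643.8  -4.1 152.1]
bottle top [204.  126.3] 68 [737.9 218.4] [24.5 21.5] 0.014
bottle scene [411.9 173.7] 81 [738.7 217.9] [26.3 23.3] -1.173
   tri [738.4 218.4 140. ]
```

View pics/c.png

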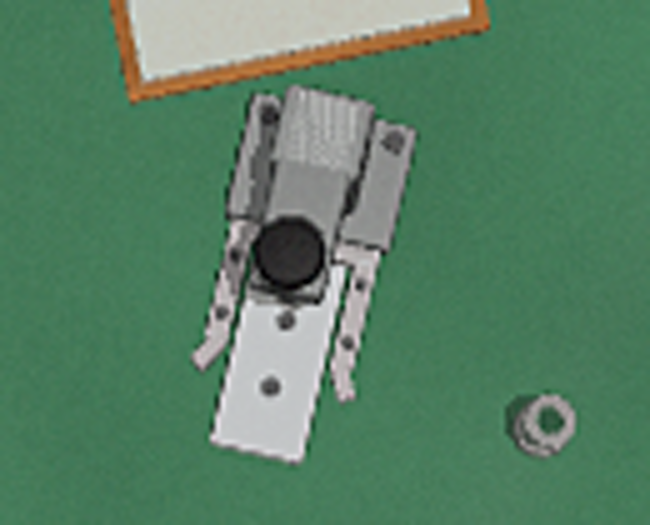

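The crop shows the plate under the head, lying between the lips at crop (205,355) and (345,395), with the fitting at lower right. The measured heights fit the text: new plate 13.5, bottle 140, knob middle 152. I'll now hover over the press mouth.

```bash
cat >> h.py <<'E'
def step(tx,ty,tz,yaw=None):
    """tool-axis shift (units of 0.5 m) and turn (units of 45 deg) to target; yaw = tool-x angle, deg"""
    s=env.state();R=np.array(s["eef_rot"]);d=R.T@(np.array([tx,ty,tz])-s["ee_pos"])
    a=np.degrees(np.arctan2(R[1,0],R[0,0]));r=[0,0,0]
    if yaw is not None:
        from scipy.spatial.transform import Rotation as Ro
        c,q=np.cos(np.radians(yaw)),np.sin(np.radians(yaw))
        G=np.array([[c,q,0],[q,-c,0],[0,0,-1.]]);r=Ro.from_matrix(R.T@G).as_rotvec()/(np.pi/4)
    print("t",round(s["t"],2),"pos",np.round(s["ee_pos"],1),"yaw",round(a,2),"F",np.round(s["force"],1),"op",round(s["opening"],1))
    print(" shift",np.round(d/500,4),"mm",round(np.linalg.norm(d),1),"turn",np.round(r,3))
E
python3 -c "
from h import *
step(560,14,231,166.9)"
```

```text
t 0.1 pos [225.7 688.5 230.5] yaw 161.85 F [-0.2 -0.7 -0.1] op 85.3
 shift [-1.0555e+00 -1.0738e+00  6.0000e-04] mm 752.8 turn [-0.002  0.    -0.112]
```

Emit:
drive_tool(
  plan=[
    [1,[-0.0704,-0.0716,0],[0,0,0]],
    [1,[-0.0704,-0.0716,0],[0,0,0]],
    [1,[-0.0704,-0.0716,0],[0,0,0]],
    [1,[-0.0704,-0.0716,0],[0,0,0]],
    [1,[-0.0704,-0.0716,0],[0,0,0]],
    [1,[-0.0704,-0.0716,0],[0,0,0]],
    [1,[-0.0704,-0.0716,0],[0,0,0]],
    [1,[-0.0704,-0.0716,0],[0,0,0]],
  ],
)

```text
t: 1.1
ee_pos: [404.7, 327.5, 231.2]
eef_rot: [[-0.95, 0.311, -0.0], [0.311, 0.95, -0.0], [0.0, -0.0, -1.0]]
force: [0.1, 0.7, -0.1]
opening: 85.5
grasp_force: 0.0
```

Emit:
drive_tool(
  plan=[
    [1,[-0.0704,-0.0716,0],[0,0,0]],
    [1,[-0.0704,-0.0716,0],[0,0,0]],
    [1,[-0.0704,-0.0716,0],[0,0,0]],
    [1,[-0.0704,-0.0716,0],[0,0,0]],
    [1,[-0.0704,-0.0716,0],[0,0,0]],
    [1,[-0.0704,-0.0716,0],[0,0,0]],
    [1,[-0.0704,-0.0716,0],[0,0,-0.112]],
    [1,[0,0,0],[0,0,0]],
  ],
)

```text
t: 2.1
ee_pos: [561.4, 9.6, 231.0]
eef_rot: [[-0.973, 0.232, 0.0], [0.232, 0.973, -0.002], [-0.001, -0.002, -1.0]]
force: [-0.5, 1.4, 0.1]
opening: 85.3
grasp_force: 0.0
```

```bash
python3 - <<'E'
from h import *
step(568,12,100,166.9)
s=env.state();im=imaging.snapshot("wrist")[:,:,::-1];cv2.imwrite("pics/w1.png",im);C=cam("wrist",s)
np.savez("w1.npz",R=C[1],t=C[2])
c,k,a=blob(im.min(2)>165,proj(C,[[580,9,14]])[0]);print(c,a,*rect(ray(C,k,14)))
E
```

```text
t 2.1 pos [561.4   9.6 231. ] yaw 166.56 F [-0.5  1.4  0.1] op 85.3
 shift [-0.0117  0.0081  0.262 ] mm 131.2 turn [-0.002  0.001 -0.008]
[282.66666667 194.38888889] 36 [578.4  10.8] [6.1 5.9] -0.233
```

View pics/w1.png

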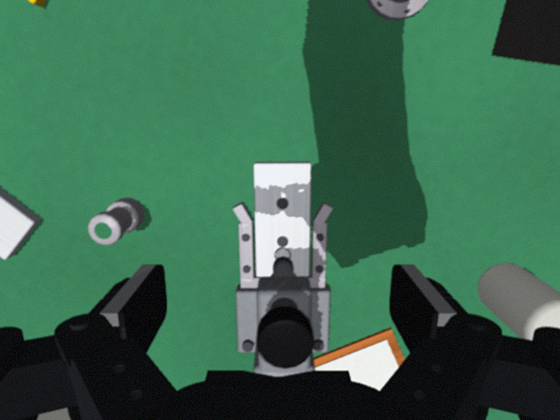

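The wrist view shows the finished plate aligned with the image: outer end at row 163, columns 254–311, lips at (240,207) and (329,207), with nothing beside the protruding end. Next I get precise coordinates.

```bash
python3 - <<'E'
from h import *
im=cv2.imread("pics/w1.png").astype(int);z=np.load("w1.npz");C=(np.array(imaging.camera_model("wrist")["K"]),z["R"],z["t"])
g=(im.max(2)-im.min(2)<22)&(im.min(2)>95)
g2=g.copy();g2[:160]=0;g2[197:]=0
c,k,a=blob(g2,(283,180));P=ray(C,k,14);print(c,a,*rect(P))
for r in (170,180,190): 
    w=np.where(g2[r,230:335])[0]+230;print(r,w.min(),w.max(),np.round(ray(C,[[w.min(),r],[w.max()+1,r]],14)[:,:2],1).tolist())
# lip/strip outer edges at z=12, base rear edges
for r in (210,225,240,255,270):
    w=np.where(g[r,225:340])[0]+225;X=ray(C,[[w.min(),r],[w.max()+1,r]],12);print(r,w.min(),w.max(),np.round(X.mean(0),1),np.round(np.linalg.norm(X[1]-X[0]),1))
e=np.where(g2[:,283])[0].min();print("end",e,np.round(ray(C,[[283,e]],14),1))
E
```

```text
[282.12172573 179.27683616] 1947 [563.8  13.4] [55.7 33.7] 1.337
170 254 310 [[548.7, -11.2], [561.5, 42.7]]
180 254 310 [[558.2, -13.6], [571.1, 40.6]]
190 254 310 [[567.9, -16.1], [580.9, 38.5]]
210 234 331 [594.9   6.9  12. ] 98.4
225 239 325 [610.2   2.8  12. ] 88.3
240 239 325 [625.9  -0.9  12. ] 89.3
255 240 325 [642.   -4.2  12. ] 89.3
270 240 325 [658.4  -8.   12. ] 90.3
end 163 [[548.6  17.8  14. ]]
```

Emit:
drive_tool(
  plan=[
    [1,[-0.0092,0.0098,0.08],[0,0,-0.008]],
    [1,[0,0,0.1],[0,0,0]],
    [1,[0,0,0.1],[0,0,0]],
    [1,[0,0,0.1],[0,0,0]],
    [1,[0,0,0.05],[0,0,0]],
    [1,[0,0,0.02],[0,0,0]],
    [1,[0,0,0],[0,0,0]],
  ],
)

```text
t: 3.02
ee_pos: [565.6, 18.8, 6.2]
eef_rot: [[-0.976, 0.22, -0.001], [0.22, 0.976, 0.0], [0.001, 0.0, -1.0]]
force: [-0.5, 0.9, 0.2]
opening: 85.3
grasp_force: 0.0
```

```bash
python3 -c "
from h import *
step(567,13.3,2,166.9)"
```

```text
t 3.02 pos [565.6  18.8   6.2] yaw 167.3 F [-0.5  0.9  0.2] op 85.3
 shift [-0.0051 -0.0102  0.0085] mm 7.1 turn [ 0.    -0.001  0.009]
```

Emit:
drive_tool(
  plan=[
    [1,[-0.0051,-0.0102,0.0085],[0,0,0.009]],
    [1,[0,0,0],[0,0,0]],
    [0.5,[0,0,0],[0,0,0]],
    [0.5,[0,0,0],[0,0,0]],
    [0.5,[0,0,0],[0,0,0]],
    [0.5,[0,0,0],[0,0,0]],
    [0.5,[0,0,0],[0,0,0]],
    [0.5,[0,0,0],[0,0,0]],
  ],
  force=40,
)

```text
t: 4.03
ee_pos: [567.4, 12.3, 2.7]
eef_rot: [[-0.974, 0.228, 0.001], [0.228, 0.974, 0.0], [-0.001, 0.0, -1.0]]
force: [-0.7, -1.3, 6.0]
opening: 54.6
grasp_force: 41.4
```

```bash
python3 -c "
from h import *
step(467,36.5,2)
step(520,130,2);step(520,240,2)"
```

```text
t 4.03 pos [567.4  12.3   2.7] yaw 166.82 F [-0.7 -1.3  6. ] op 54.6
 shift [0.2066 0.0013 0.0013] mm 103.3 turn [0 0 0]
t 4.03 pos [567.4  12.3   2.7] yaw 166.82 F [-0.7 -1.3  6. ] op 54.6
 shift [0.146  0.2075 0.0014] mm 126.9 turn [0 0 0]
t 4.03 pos [567.4  12.3   2.7] yaw 166.82 F [-0.7 -1.3  6. ] op 54.6
 shift [0.1962 0.4217 0.0014] mm 232.6 turn [0 0 0]
```

Gripped. Pulling straight out 105 mm.

Emit:
drive_tool(
  plan=[
    [0.5,[0.02,0,0],[0,0,0]],
    [0.5,[0.03,0,0],[0,0,0]],
    [0.5,[0.04,0,0],[0,0,0]],
    [0.5,[0.04,0,0],[0,0,0]],
    [0.5,[0.04,0,0],[0,0,0]],
    [0.5,[0.03,0,0],[0,0,0]],
    [0.5,[0.01,0,0],[0,0,0]],
    [0.5,[0,0,0],[0,0,0]],
  ],
)

```text
t: 5.03
ee_pos: [466.0, 36.0, 3.9]
eef_rot: [[-0.974, 0.226, -0.008], [0.226, 0.974, -0.0], [0.008, -0.002, -1.0]]
force: [-0.6, 0.5, -2.5]
opening: 54.7
grasp_force: 42.7
```

```bash
python3 -c "
from h import *
step(520,130,2,166.9)
im=imaging.snapshot('top');cv2.imwrite('pics/t2.png',im[:,:,::-1])
step(520,250,2);step(415,335.5,2)"
```

```text
t 5.03 pos [466.   36.    3.9] yaw 166.92 F [-0.6  0.5 -2.5] op 54.7
 shift [-0.0627  0.2076  0.0027] mm 108.5 turn [-0.003 -0.01   0.   ]
t 5.08 pos [466.5  36.    3.8] yaw 166.89 F [ 1.   0.5 -1.4] op 54.6
 shift [-0.0072  0.4412  0.0027] mm 220.6 turn [0 0 0]
t 5.08 pos [466.5  36.    3.8] yaw 166.89 F [ 1.   0.5 -1.4] op 54.6
 shift [0.2361 0.5601 0.0043] mm 303.9 turn [0 0 0]
```

View pics/t2.png

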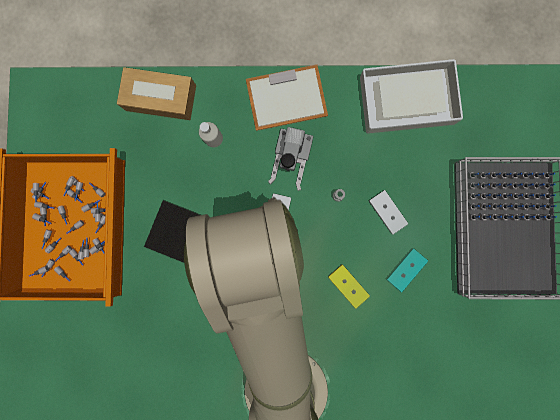

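The plate is clear of the mouth, its inner end showing at (283,198). I'll take it around the flange to the mat.

Emit:
drive_tool(
  plan=[
    [0.5,[0.003,0.05,0.001],[0,0,0]],
    [0.5,[0.002,0.05,0.001],[0,0,0]],
    [0.5,[0.002,0.05,0],[0,0,0]],
    [0.5,[-0.025,0.045,0],[0,0,0]],
    [0.5,[-0.025,0.045,0],[0,0,0]],
    [0.5,[-0.015,0.028,0],[0,0,0]],
    [0.5,[0.014,0.06,0],[0,0,0]],
    [0.5,[0.014,0.06,0],[0,0,0]],
  ],
)

```text
t: 6.08
ee_pos: [526.5, 220.9, 2.7]
eef_rot: [[-0.973, 0.23, -0.007], [0.23, 0.973, -0.001], [0.006, -0.002, -1.0]]
force: [0.3, -4.2, 6.1]
opening: 54.7
grasp_force: 43.6
```

Emit:
drive_tool(
  plan=[
    [0.5,[0.013,0.055,0],[0,0,0]],
    [0.5,[0.06,0.03,0],[0,0,0]],
    [0.5,[0.06,0.03,0],[0,0,0]],
    [0.5,[0.06,0.03,0],[0,0,0]],
    [0.5,[0.05,0.02,0],[0,0,0]],
    [0.5,[0.023,0.007,0],[0,0,0]],
    [0.5,[0,0,0],[0,0,0]],
    [0.5,[0,0,0],[0,0,0]],
  ],
)

```text
t: 7.08
ee_pos: [417.2, 334.7, 3.0]
eef_rot: [[-0.974, 0.229, -0.006], [0.229, 0.974, -0.001], [0.006, -0.002, -1.0]]
force: [-0.6, 0.5, -1.1]
opening: 54.5
grasp_force: 42.9
```

```bash
python3 -c "
from h import *
step(415,335.5,2)
im=imaging.snapshot('scene');cv2.imwrite('pics/s2.png',im[:,:,::-1])
"
```

```text
t 7.08 pos [417.2 334.7   3. ] yaw 166.79 F [-0.6  0.5 -1.1] op 54.5
 shift [0.0047 0.0005 0.002 ] mm 2.6 turn [0 0 0]
```

View pics/s2.png

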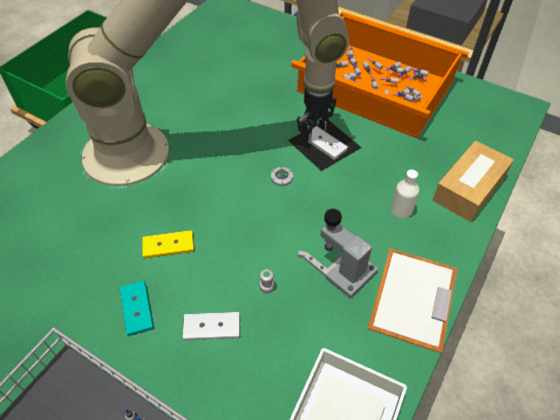

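The finished plate lies on the mat around (328,144). Release, rise and turn.

Emit:
drive_tool(
  plan=[
    [1,[0,0,0.001],[0,0,0]],
    [1,[0,0,0],[0,0,0]],
    [1,[0,0,0],[0,0,0]],
    [1,[0,0,-0.04],[0,0,0]],
    [1,[0,0,-0.12],[0,0,0]],
    [1,[0,0,-0.12],[0,0,0.2]],
    [1,[0,0,-0.12],[0,0,0.2]],
    [1,[0,0,0],[0,0,0.22]],
  ],
)

```text
t: 8.12
ee_pos: [419.4, 336.8, 207.2]
eef_rot: [[-0.75, 0.661, -0.0], [0.661, 0.75, 0.006], [0.004, 0.004, -1.0]]
force: [0.9, 0.3, -1.0]
opening: 85.1
grasp_force: 0.0
```

Emit:
drive_tool(
  plan=[
    [1,[0,0,0],[0,0,0.232]],
    [1,[0,0,0],[0,0,0.232]],
    [1,[0,0,0],[0,0,0.232]],
    [1,[0,0,0],[0,0,0.232]],
    [1,[0,0,0],[0,0,0.232]],
    [1,[0,0,0],[0,0,0.232]],
    [1,[0,0,0],[0,0,0.232]],
    [1,[0,0,0],[0,0,0.232]],
  ],
)

```text
t: 9.12
ee_pos: [417.5, 335.4, 202.6]
eef_rot: [[0.572, 0.82, -0.006], [0.82, -0.572, -0.001], [-0.004, -0.005, -1.0]]
force: [1.0, -0.5, 0.1]
opening: 85.5
grasp_force: 0.0
```

```bash
python3 -c "
from h import *
step(552,-275,200,34.2);print(env.state()['qpos'])
im=imaging.snapshot('scene')[:,:,::-1];cv2.imwrite('pics/s3.png',im)
C=cam('scene');c,k,a=blob(im.min(2)>130,proj(C,[[456,326,14]])[0]);print(c,a,*rect(ray(C,k,14)))
"
```

```text
t 9.12 pos [417.5 335.4 202.6] yaw 55.08 F [ 1.  -0.5  0.1] op 85.5
 shift [-0.8469  0.9194  0.0041] mm 625.0 turn [-0.005  0.006  0.464]
[-1.11700544  0.44734489  0.47399227  2.07936737 -0.32131734  0.68975244
 -1.04080091]
[325.14759536 141.67827529] 603 [459.4 323.7] [121.4  58. ] -0.222
```

The finished plate is about 4 mm from the mat's centre. Now to the fresh plate.

Emit:
drive_tool(
  plan=[
    [1,[-0.0651,0.0707,0],[0,0,0]],
    [1,[-0.0651,0.0707,0],[0,0,0]],
    [1,[-0.0651,0.0707,0],[0,0,0]],
    [1,[-0.0651,0.0707,0],[0,0,0]],
    [1,[-0.0651,0.0707,0],[0,0,0]],
    [1,[-0.0651,0.0707,0],[0,0,0]],
    [1,[-0.0651,0.0707,0],[0,0,0]],
    [1,[-0.0651,0.0707,0],[0,0,0]],
  ],
)

```text
t: 10.18
ee_pos: [502.8, -40.9, 202.3]
eef_rot: [[0.565, 0.825, -0.006], [0.825, -0.565, -0.0], [-0.004, -0.005, -1.0]]
force: [1.2, 0.0, 0.5]
opening: 85.1
grasp_force: 0.0
```

Emit:
drive_tool(
  plan=[
    [1,[-0.0651,0.0707,0],[0,0,0]],
    [1,[-0.0651,0.0707,0],[0,0,0]],
    [1,[-0.0651,0.0707,0],[0,0,0]],
    [1,[-0.0651,0.0707,0],[0,0,0]],
    [1,[-0.0651,0.0707,0],[0,0,0]],
    [1,[0,0,0],[0,0,0.232]],
    [1,[0,0,0],[0,0,0.232]],
    [1,[0,0,0],[0,0,0]],
  ],
)

```text
t: 11.18
ee_pos: [555.7, -273.6, 201.8]
eef_rot: [[0.822, 0.57, -0.007], [0.57, -0.822, -0.001], [-0.006, -0.003, -1.0]]
force: [0.3, 0.2, -0.5]
opening: 85.4
grasp_force: 0.0
```

```bash
python3 -c "
from h import *
step(552,-275,2,34.2)
s=env.state();im=imaging.snapshot('wrist')[:,:,::-1];cv2.imwrite('pics/w3.png',im)
C=cam('wrist',s);
for th in (110,150):
    c,k,a=blob((im.min(2)>th),proj(C,[[517,-298,14]])[0]);print(c,a,k.min(0),k.max(0),*rect(ray(C,k,14)))
"
```

```text
t 11.18 pos [ 555.7 -273.6  201.8] yaw 34.74 F [ 0.3  0.2 -0.5] op 85.4
 shift [-0.0052 -0.0006  0.3996] mm 199.8 turn [-0.004  0.008  0.012]
[275.62580555 228.49313533] 7138 [245 169] [307 290] [ 515.7 -298.2] [119.5  56. ] 0.598
[275.43633203 228.81848472] 6903 [245 169] [306 290] [ 515.5 -298.1] [118.9  55. ] 0.598
```

View pics/w3.png

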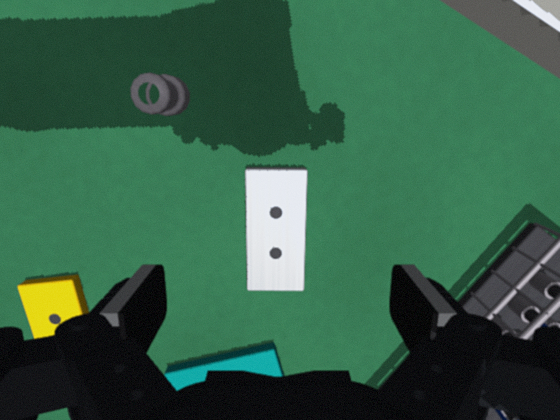

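Wrist view: the fresh plate (two marks, no ring) is centred at (275,229), with its far end at row 169 and free sides. Grasp the far end.

Emit:
drive_tool(
  plan=[
    [1,[-0.0094,-0.004,0.08],[-0.004,0.008,0.012]],
    [1,[0,0,0.1],[0,0,0]],
    [1,[0,0,0.1],[0,0,0]],
    [1,[0,0,0.08],[0,0,0]],
    [1,[0,0,0.03],[0,0,0]],
    [1,[0,0,0.004],[0,0,0]],
    [1,[0,0,0],[0,0,0]],
  ],
)

```text
t: 12.1
ee_pos: [551.5, -275.2, 6.4]
eef_rot: [[0.828, 0.56, 0.003], [0.56, -0.828, -0.0], [0.002, 0.002, -1.0]]
force: [-0.3, -0.4, -0.0]
opening: 85.5
grasp_force: 0.0
```

```bash
python3 -c "
from h import *
step(550.7,-274.6,2.7,34.3)"
```

```text
t 12.1 pos [ 551.5 -275.2    6.4] yaw 34.06 F [-0.3 -0.4 -0. ] op 85.5
 shift [-0.0006 -0.0018  0.0075] mm 3.8 turn [ 0.002 -0.002 -0.005]
```

Emit:
drive_tool(
  plan=[
    [1,[0,-0.001,0.0075],[0,0,-0.004]],
    [1,[0,0,0],[0,0,0]],
    [0.5,[0,0,0],[0,0,0]],
    [0.5,[0,0,0],[0,0,0]],
    [0.5,[0,0,0],[0,0,0]],
    [0.5,[0,0,0],[0,0,0]],
    [0.5,[0,0,0],[0,0,0]],
    [0.5,[0,0,0],[0,0,0]],
  ],
  force=40,
)

```text
t: 13.1
ee_pos: [550.6, -274.3, 1.8]
eef_rot: [[0.827, 0.562, 0.001], [0.562, -0.827, 0.0], [0.001, 0.0, -1.0]]
force: [-0.8, 1.1, 5.5]
opening: 55.2
grasp_force: 42.0
```

```bash
python3 -c "
from h import *
step(465,-190,2.5,90)"
```

```text
t 13.1 pos [ 550.6 -274.3    1.8] yaw 34.19 F [-0.8  1.1  5.5] op 55.2
 shift [-0.0469 -0.2357 -0.0015] mm 120.2 turn [ 1.00e-03 -1.00e-03 -1.24e+00]
```

Emit:
drive_tool(
  plan=[
    [0.5,[0,0,-0.001],[0,0,-0.12]],
    [0.5,[0,0,0],[0,0,-0.2]],
    [0.5,[0,0,0],[0,0,-0.2]],
    [0.5,[0,0,0],[0,0,-0.2]],
    [0.5,[0,0,0],[0,0,-0.2]],
    [0.5,[0,0,0],[0,0,-0.2]],
    [0.5,[0,0,0],[0,0,-0.12]],
    [0.5,[0,0,0],[0,0,0]],
  ],
)

```text
t: 14.1
ee_pos: [550.3, -274.6, 1.8]
eef_rot: [[0.001, 1.0, 0.001], [1.0, -0.001, 0.0], [0.0, 0.001, -1.0]]
force: [0.3, -0.0, -0.6]
opening: 54.7
grasp_force: 42.5
```

```bash
python3 -c "
from h import *
step(462,-200,2.5,90);step(450,40,2.5)"
```

```text
t 14.1 pos [ 550.3 -274.6    1.8] yaw 89.93 F [ 0.3 -0.  -0.6] op 54.7
 shift [ 0.1489 -0.1769 -0.0014] mm 115.6 turn [ 0.001 -0.    -0.002]
t 14.1 pos [ 550.3 -274.6    1.8] yaw 89.93 F [ 0.3 -0.  -0.6] op 54.7
 shift [ 0.6289 -0.2015 -0.0013] mm 330.2 turn [0 0 0]
```

Emit:
drive_tool(
  plan=[
    [0.5,[0.04,-0.047,0],[0,0,0]],
    [0.5,[0.055,-0.065,0],[0,0,0]],
    [0.5,[0.055,-0.065,0],[0,0,0]],
    [0.5,[0.1,-0.005,0],[0,0,0]],
    [0.5,[0.1,-0.005,0],[0,0,0]],
    [0.5,[0.1,-0.005,0],[0,0,0]],
    [0.5,[0.1,-0.005,0],[0,0,0]],
    [0.5,[0.08,-0.005,0],[0,0,0]],
  ],
)

```text
t: 15.1
ee_pos: [452.4, 17.8, 3.5]
eef_rot: [[-0.004, 1.0, -0.005], [1.0, 0.004, 0.003], [0.003, -0.005, -1.0]]
force: [0.4, -1.5, -1.1]
opening: 54.7
grasp_force: 43.0
```

Emit:
drive_tool(
  plan=[
    [0.5,[0,0,0],[0,0,-0.15]],
    [0.5,[0,0,0],[0,0,-0.23]],
    [0.5,[0,0,0],[0,0,-0.23]],
    [0.5,[0,0,0],[0,0,-0.23]],
    [0.5,[0,0,0],[0,0,-0.23]],
    [0.5,[0,0,0],[0,0,-0.23]],
    [0.5,[0,0,0],[0,0,-0.23]],
    [0.5,[0,0,0],[0,0,-0.18]],
  ],
)

```text
t: 16.1
ee_pos: [452.8, 15.9, 3.6]
eef_rot: [[-0.975, 0.223, -0.004], [0.223, 0.975, 0.003], [0.005, 0.002, -1.0]]
force: [-0.5, -0.1, -2.7]
opening: 54.8
grasp_force: 43.1
```

Emit:
drive_tool(
  plan=[
    [0.5,[0,0,0],[0,0,0]],
    [0.5,[0,0,0],[0,0,0]],
  ],
)

```text
t: 16.35
ee_pos: [452.7, 15.9, 3.7]
eef_rot: [[-0.973, 0.23, -0.004], [0.23, 0.973, 0.003], [0.005, 0.002, -1.0]]
force: [-0.4, -0.6, -3.3]
opening: 54.8
grasp_force: 43.1
```

```bash
python3 - <<'E'
from h import *
step(456.6,38.5,2.5,166.9)
s=env.state();im=imaging.snapshot('wrist')[:,:,::-1];cv2.imwrite('pics/w4.png',im)
i2=imaging.snapshot('scene')[:,:,::-1];cv2.imwrite('pics/s4.png',i2)
C=cam('scene');c,k,a=blob(i2.min(2)>140,proj(C,[[500,28,14]])[0]);print('scene',c,a,*rect(ray(C,k,14)))
C=cam('wrist',s)
E
```

```text
t 16.35 pos [452.7  15.9   3.7] yaw 166.72 F [-0.4 -0.6 -3.3] op 54.8
 shift [0.0027 0.0458 0.0025] mm 23.0 turn [ 0.002 -0.006 -0.004]
scene [279.21384425 225.12360939] 809 [497.5   6.5] [119.7  58.1] -0.233
```

View pics/w4.png

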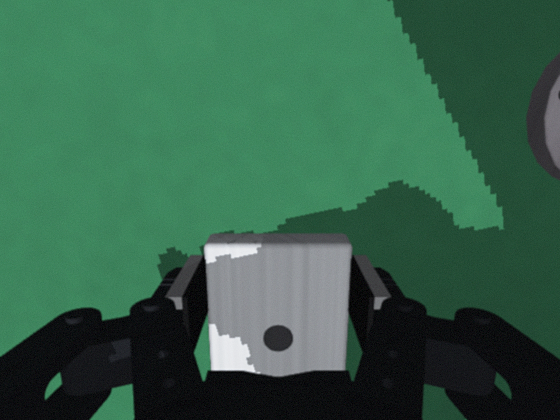

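View pics/s4.png

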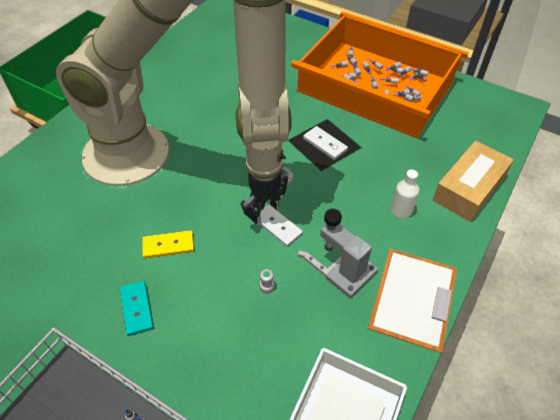

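The fresh plate sits straight in the gripper (wrist columns 205–350, vertical). In the scene view it lies in front of the press mouth around (280,226), and everything else stands where it was. Align to the press axis, then insert.

Emit:
drive_tool(
  plan=[
    [0.5,[0.0,0.0256,0.001],[0,0,-0.004]],
    [0.5,[0,0.02,0.001],[0,0,0]],
    [0.5,[0,0,0],[0,0,0]],
    [0.5,[0,0,0],[0,0,0]],
    [0.5,[0,0,0],[0,0,0]],
  ],
)

```text
t: 17.08
ee_pos: [457.7, 37.9, 2.9]
eef_rot: [[-0.975, 0.223, -0.004], [0.223, 0.975, 0.003], [0.005, 0.002, -1.0]]
force: [-0.6, 0.3, -2.4]
opening: 54.5
grasp_force: 43.1
```

```bash
python3 - <<'E'
from h import *
step(568.8,13,2,166.9)
i2=imaging.snapshot('scene')[:,:,::-1]
C=cam('scene');c,k,a=blob(i2.min(2)>140,proj(C,[[500,30,14]])[0]);print('scene',c,a,*rect(ray(C,k,14)))
E
```

```text
t 17.07 pos [457.7  37.9   2.9] yaw 167.11 F [-0.6  0.3 -2.4] op 54.5
 shift [-0.2278  0.0011  0.0006] mm 113.9 turn [ 0.002 -0.006  0.005]
scene [285.68987342 220.00759494] 790 [503.   27.7] [118.7  58. ] -0.213
```

Emit:
drive_tool(
  plan=[
    [0.5,[-0.02,0.0005,0.001],[0,0,0.004]],
    [0.5,[-0.03,0,0],[0,0,0]],
    [0.5,[-0.03,0,0],[0,0,0]],
    [0.5,[-0.03,0,0],[0,0,0]],
    [0.5,[-0.03,0,0],[0,0,0]],
    [0.5,[-0.03,0,0],[0,0,0]],
    [0.5,[-0.03,0,0],[0,0,0]],
    [0.5,[0,0,0],[0,0,0]],
  ],
)

```text
t: 18.12
ee_pos: [557.0, 15.3, 1.8]
eef_rot: [[-0.974, 0.226, -0.002], [0.226, 0.974, 0.002], [0.003, 0.002, -1.0]]
force: [2.0, -0.7, 0.9]
opening: 54.5
grasp_force: 43.5
```

```bash
python3 -c "
from h import *
step(568.8,13,2,166.9)"
```

```text
t 18.12 pos [557.   15.3   1.8] yaw 166.95 F [ 2.  -0.7  0.9] op 54.5
 shift [-0.024   0.0008 -0.0004] mm 12.0 turn [ 0.002 -0.003  0.001]
```

Moving freely inside the guides. Creep on to the stop.

Emit:
drive_tool(
  plan=[
    [0.5,[-0.01,0,0],[0,0,0]],
    [0.5,[-0.01,0,0],[0,0,0]],
    [0.5,[-0.006,0,0],[0,0,0]],
    [0.5,[0,0,0],[0,0,0]],
  ],
)

```text
t: 18.62
ee_pos: [566.8, 13.1, 1.8]
eef_rot: [[-0.974, 0.226, -0.006], [0.226, 0.974, 0.004], [0.007, 0.003, -1.0]]
force: [-5.0, 0.9, 6.4]
opening: 54.8
grasp_force: 44.0
```

Emit:
drive_tool(
  plan=[
    [0.5,[-0.004,0,0],[0,0,0]],
    [0.5,[-0.004,0,0],[0,0,0]],
    [0.5,[0,0,0],[0,0,0]],
  ],
)

```text
t: 19.0
ee_pos: [566.9, 13.1, 1.8]
eef_rot: [[-0.974, 0.226, -0.012], [0.226, 0.974, 0.007], [0.013, 0.004, -1.0]]
force: [-16.3, 4.5, 17.2]
opening: 54.3
grasp_force: 45.2
```

Contact at the stop. Relieve, release and rise, then check.

Emit:
drive_tool(
  plan=[
    [0.5,[0.006,0,-0.002],[0,0,0]],
    [0.5,[0,0,0],[0,0,0]],
    [1,[0,0,0],[0,0,0]],
    [1,[0,0,0],[0,0,0]],
    [1,[0,0,0],[0,0,0]],
    [1,[0,0,-0.04],[0,0,0]],
    [1,[0,0,-0.12],[0,0,0]],
    [1,[0,0,-0.12],[0,0,0]],
  ],
)

```text
t: 20.0
ee_pos: [569.4, 12.0, 144.1]
eef_rot: [[-0.974, 0.226, -0.005], [0.226, 0.974, 0.002], [0.006, 0.001, -1.0]]
force: [0.8, 0.1, 0.7]
opening: 85.4
grasp_force: 0.0
```

Emit:
drive_tool(
  plan=[
    [1,[0,0,-0.12],[0,0,0]],
    [1,[0,0,-0.06],[0,0,0]],
    [0,[0,0,0],[0,0,0]],
    [0,[0,0,0],[0,0,0]],
    [0,[0,0,0],[0,0,0]],
  ],
)

```text
t: 20.62
ee_pos: [569.3, 12.0, 231.6]
eef_rot: [[-0.974, 0.226, -0.006], [0.226, 0.974, 0.003], [0.007, 0.001, -1.0]]
force: [-0.1, 0.4, -0.1]
opening: 31.9
grasp_force: 0.0
```

```bash
python3 - <<'E'
from h import *
step(643.8,-4.2,190,166.9)
s=env.state();im=imaging.snapshot("wrist")[:,:,::-1];cv2.imwrite("pics/w5.png",im);C=cam("wrist",s)
st=imaging.snapshot("scene")[:,:,::-1];cv2.imwrite("pics/s5.png",st);CS=cam("scene")
im=im.astype(int);g=(im.max(2)-im.min(2)<22)&(im.min(2)>90)
e0=proj(C,[[550,17,14]])[0];print("pred end",e0)
for col in(-12,0,12):
    u=int(round(e0[0]))+col;v=np.where(g[:int(e0[1])+25,u])[0];v=v[v>e0[1]-25]
    if len(v):print("end",u,v.min(),np.round(ray(C,[[u,v.min()]],14)[0],1))
for X in(555,562,570):
    r=int(proj(C,[[X,17-(X-550)*.2327,14]])[0][1]);c0=int(e0[0]);w=np.where(g[r,c0-45:c0+45])[0]+c0-45
    if len(w):print(r,w.min(),w.max(),np.round(ray(C,[[w.min(),r],[w.max()+1,r]],14)[:,:2],1).tolist())
# knob
c1,k,a=blob(im.max(2)<60,proj(C,[[643.8,-4.2,155]])[0]);c2,k2,a2=blob(st.max(2)<60,(332.5,217.8))
print("knob",c1,a,k.min(0),k.max(0),c2,a2,np.round(tri(C,c1,CS,c2),1),*rect(ray(C,k,165)))
E
```

```text
t 20.62 pos [569.3  12.  231.6] yaw 166.94 F [-0.1  0.4 -0.1] op 31.9
 shift [-0.1531  0.0021  0.0822] mm 86.9 turn [ 0.002 -0.009  0.001]
pred end [277.79711136 158.76029197]
end 266 159 [547.7   5.9  14. ]
end 278 159 [550.3  17.1  14. ]
end 290 159 [552.9  28.4  14. ]
164 250 307 [[548.9, -10.4], [561.6, 44.4]]
171 250 306 [[555.5, -12.0], [568.0, 42.0]]
179 250 306 [[563.1, -14.0], [575.7, 40.4]]
knob [276.77999335 327.16483882] 3009 [248 291] [306 359] [332.27272727 218.05454545] 275 [643.6  -5.3 152.4] [635.  -4.] [49.4 36.3] -0.177
```

View pics/w5.png

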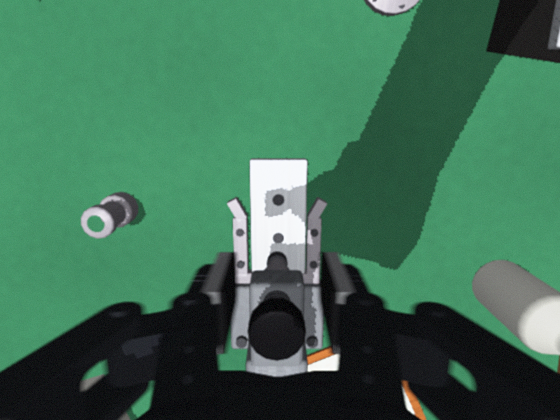

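The plate lies straight between the guides, its end at row 159 and centred on the nest. The knob is at (277,327), measured at (643.6,-5), middle height 152 (expected 155). Move above it with shut fingers.

Emit:
drive_tool(
  plan=[
    [0,[-0.0758,0.0006,0],[0,-0.004,0]],
    [0,[-0.0758,0.0006,0],[0,-0.004,0]],
    [0,[0,0,0.06],[0,0,0]],
    [0,[0,0,0.04],[0,0,0]],
    [0,[0,0,0],[0,0,0]],
  ],
)

```text
t: 21.35
ee_pos: [642.5, -4.4, 180.7]
eef_rot: [[-0.974, 0.226, -0.002], [0.226, 0.974, 0.002], [0.002, 0.001, -1.0]]
force: [0.3, 0.1, 0.4]
opening: 0.1
grasp_force: 0.0
```

```bash
python3 - <<'E'
from h import *
step(643.3,-4.5,165,166.9)
C=(cam("scene"))
z=np.load("w1.npz")
E
```

```text
t 21.35 pos [642.5  -4.4 180.7] yaw 166.93 F [0.3 0.1 0.4] op 0.1
 shift [-0.0016  0.0002  0.0313] mm 15.7 turn [ 0.001 -0.003  0.001]
```

Emit:
drive_tool(
  plan=[
    [0,[-0.001,0,0.02],[0,0,0]],
    [0,[0,0,0.012],[0,0,0]],
    [0,[0,0,0.012],[0,0,0]],
    [0,[0,0,0.012],[0,0,0]],
    [0,[0,0,0],[0,0,0]],
  ],
)

```text
t: 21.98
ee_pos: [644.6, -4.5, 155.0]
eef_rot: [[-0.974, 0.226, 0.002], [0.226, 0.974, 0.002], [-0.002, 0.003, -1.0]]
force: [-3.4, 1.3, 8.0]
opening: 0.7
grasp_force: 4.1
```

Emit:
drive_tool(
  plan=[
    [0,[0,0,0.008],[0,0,0]],
    [0,[0,0,0.006],[0,0,0]],
    [0,[0,0,0.004],[0,0,0]],
    [0,[0,0,0],[0,0,0]],
  ],
)

```text
t: 22.48
ee_pos: [644.6, -4.5, 146.6]
eef_rot: [[-0.974, 0.226, 0.003], [0.226, 0.974, 0.003], [-0.002, 0.003, -1.0]]
force: [-3.3, 1.1, 12.7]
opening: 0.0
grasp_force: 5.4
```

Emit:
drive_tool(
  plan=[
    [0,[0,0,0.006],[0,0,0]],
    [0,[0,0,0.005],[0,0,0]],
    [0,[0,0,0],[0,0,0]],
  ],
)

```text
t: 22.85
ee_pos: [644.6, -4.5, 141.6]
eef_rot: [[-0.974, 0.226, 0.003], [0.226, 0.974, 0.003], [-0.002, 0.004, -1.0]]
force: [-4.2, 1.0, 15.2]
opening: 0.1
grasp_force: 7.7
```

Emit:
drive_tool(
  plan=[
    [0,[0,0,0.004],[0,0,0]],
    [0,[0,0,0],[0,0,0]],
  ],
)

```text
t: 23.1
ee_pos: [644.7, -4.5, 141.5]
eef_rot: [[-0.974, 0.226, 0.004], [0.226, 0.974, 0.005], [-0.003, 0.005, -1.0]]
force: [-10.9, 3.6, 34.1]
opening: 0.2
grasp_force: 16.9
```

The plunger bottomed at 141.5 mm, a 23.5 mm stroke with a sharp force rise. Now let it up and back away.

Emit:
drive_tool(
  plan=[
    [0,[0,0,0],[0,0,0]],
    [0,[0,0,-0.01],[0,0,0]],
    [0,[0,0,-0.02],[0,0,0]],
    [0,[0,0,-0.03],[0,0,0]],
    [0,[0,0,-0.1],[0,0,0]],
    [0,[0.1,0,-0.06],[0,0,0]],
    [0,[0.1,0,0],[0,0,0]],
    [0,[0,0,0],[0,0,0]],
  ],
)

```text
t: 24.1
ee_pos: [543.6, 18.8, 248.2]
eef_rot: [[-0.974, 0.225, 0.0], [0.225, 0.974, 0.004], [0.001, 0.004, -1.0]]
force: [0.9, -0.7, 0.3]
opening: -0.3
grasp_force: 0.0
```

```bash
python3 - <<'E'
from h import *
s=env.state();im=imaging.snapshot("wrist")[:,:,::-1];cv2.imwrite("pics/w6.png",im);C=cam("wrist",s)
st=imaging.snapshot("scene")[:,:,::-1];CS=cam("scene");print(s["t"],np.round(s["ee_pos"],1))
b=im.astype(int);g=(b.max(2)-b.min(2)<22)&(b.min(2)>90)
for X in((550,17),):
    e=proj(C,[[*X,14]])[0];u=int(e[0]);v=np.where(g[:int(e[1])+25,u])[0];v=v[v>e[1]-25]
    print("end",np.round(ray(C,[[u,v.min()]],14)[0],1))
    tip=proj(C,[[601,56,12],[579,-42,12]]);print("lip pred",tip)
    for p in tip:
        x,y=p.astype(int);w=g[y-15:y+15,x-8:x+9].any(1).argmax()+y-15;uu=np.where(g[w,x-8:x+9])[0].mean()+x-8
        q=ray(C,[[uu,w]],12)[0];print("lip",np.round(q,1),"to end along axis",round(float((q-ray(C,[[u,v.min()]],14)[0])[:2]@[.974,-.227]),1))
c1,k,a=blob(b.max(2)<60,proj(C,[[643.8,-4.2,155]])[0]);c2,k2,a2=blob(st.max(2)<60,(332.5,217.8))
print("knob",a,c2,a2,np.round(tri(C,c1,CS,c2),1))
for n,p,th in(("done",[457,325,14],130),):
    c,k,a=blob(st.min(2)>th,proj(CS,[p])[0]);print(n,a,*rect(ray(CS,k,14)))
E
```

```text
24.1 [543.6  18.8 248.2]
end [550.6  16.7  14. ]
lip pred [[322.92527346 218.98992744]
 [228.09313833 219.68616674]]
lip [600.3  48.1  12. ] to end along axis 41.3
lip [579.9 -34.7  12. ] to end along axis 40.2
knob 51978 [332.2810219  218.01459854] 274 [648.3  -9.4 162.9]
done 440 [473.9 320.5] [92.  59.2] -0.239
```

View pics/w6.png

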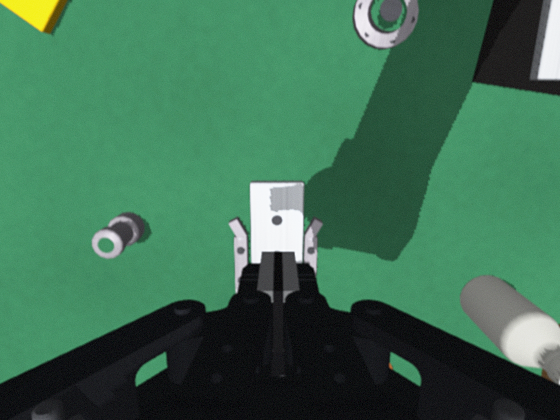

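The wrist view shows the plate end at row 182, straight in the guides and 40–41 mm beyond the lips, where home is 40. The knob is back at its rest pixel and the gripper is clear. Handing in.

```bash
python3 -c "
from plant import env
print(env.sign_off())"
```

```text
the job is handed in; nothing more can be done
None
```

The job is handed in, though the sign-off returned no verdict: the finished plate lies about 4 mm from the mat's centre, the fresh plate is home against the stop, the plunger went down its full 23.5 mm and came back up, and the robot is clear.

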